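Rock a flush test tile out of its case and slide it into the decorating holder

TASK

One bisque test tile is left in the wooden tile case, lying flush in its pocket. Press its far end down so that it rocks and its near end stands up, take it out by that end, and slide it, same face up, under the aluminium lips of the decorating holder until it is fully home against the stop. Then let go of it; leave the egg cup, the loop tool and the wooden rib where they are.

Things in the scene. Friction and masses are not known exactly. Their poses are not given: they have to be found in the camera images.
- tile_center (a point): Centre of the bisque test tile, a plain cream ceramic slab 60 x 42 x 8 mm, 35 g (x along its length, y across its width, z up through its thickness). It starts flush in the +y end pocket of the case, axes as the case's; no edge of it can be gripped there.
- case: Pale wooden case fixed to the bench, 88 mm in x, 175 mm in y, 36 mm high; origin under its centre, z up, x away from the robot. Three equal pockets side by side in y, 55 mm apart; the two others are empty.
- pocket (a point): Middle of the mouth of the tile's pocket, level with the case's top; axes of the case. Pocket 64 mm long (x), 45 mm wide (y). Its floor is a level ledge 8 mm down from the near (-x) wall to 1 mm past the middle; then it falls as a ramp at 38 degrees (0.66 rad) to the far wall. The tile rests on the ledge.
- press (a point): Where to press: 17 mm past the pocket's middle, over the ramp, at the tile's top. A few N rock it over the ledge; past some 20 degrees it falls onto the ramp by itself and stays, leaning 38 degrees, far end down. If it hangs up at a lesser lean, press again. Stop on force (about 10 N): a narrow fingertip follows it 10 mm below the case's top, a broad one only a few mm.
- raised (a point): Where the near end of the tile stands once rocked: a point on the pocket's centre line, 14 mm before its middle and 8 mm above the case's top. The end stands out about 15 mm, its long sides free to be gripped across the 42 mm width, fingertips just over the case's top.
- holder: Plywood decorating holder, fixed; origin on the bench under the block's front face, z up, x the way the tile is slid in (away from the robot). Block 65 mm wide, 58 mm long, on a foot 105 x 85 mm, 10 mm high, that begins 1 mm behind the front face. Fingers that straddle the tile cannot pass the front face.
- mouth (a point): Centre of a tile's thickness at the front face of the holder; axes of the holder. The channel is 45 mm wide, floor 40 mm above the bench, open here, with a solid stop 46.5 mm in. On each side a aluminium lip overhangs it by 4.5 mm, 11 mm above the floor up to the stop, flared at the mouth to about 14 mm.
- home (a point): Where the tile's centre lies when fully home, its leading end against the stop; 16.5 mm behind the front face, axes of the holder. At home 46.5 mm of the tile lie in the channel and its tail sticks out 13.5 mm before the front face, over free space down to the bench, so that it can be pushed by its end.
- egg_cup_mid (a point): Middle of the small white egg cup (48 mm wide, 42 mm high), a bystander to be left alone.
- loop_tool_mid (a point): Middle of the wooden-handled loop tool (150 mm long), a bystander to be left alone.
- wood_rib_mid (a point): Middle of the kidney-shaped wooden rib (94 x 41 x 6 mm), a bystander to be left alone.
Mind the look-alikes: they are no part of the job. What is shaped like the part that bears tile_center but turquoise or yellow is not meant.

How it is judged:
By the outcome, as a careful person would: the job done as asked, in the order asked, and still so for the second after the job is handed in, with the robot touching nothing.
It also fails if it takes over 61 s, if anything falls off the work surface, if the arm or the gripper's body presses on something with over 40 N, if the wrist force passes 120 N, or if a joint passes its speed limit or range.

ROBOT

A 6-joint arm with a two-finger parallel gripper is mounted at the origin on the work surface; the furniture and walls round the work are solid. World frame = base frame: x ahead of the robot, y to its left, z up, the work surface at z = 0. Lengths are in mm, angles in rad, forces in N, time in s.
With the tool pointing down it reaches from about 400 to 925 mm from the base axis. Payload 12.5 kg.
Tool frame: the origin (TCP) lies where the fingers leave the gripper's body, on its centre line; the fingertips stand 78 mm ahead of it and the grasp point (between the pads) lies 59 mm ahead of it; z points along the fingers, y is the direction in which the jaws open and shut (so a half turn about z gives the same grasp; the last joint's range is limited). The gripper opens to 95 mm and grips with 3 to 60 N. Pads are 20 mm wide; open, the fingers measure 119 mm over their backs; the gripper's body (75 mm by 180 mm) begins 59 mm behind the grasp point.
Start: joints at [-1.34, 0.491, 1.559, -0, 1.092, -0.106], TCP at [206.565, -589.889, 292.261] pointing down, gripper open.
Joint ranges: [-3.1, 3.1], [-0.84, 2.19], [0.05, 2.79], [-1.13, 4.28], [0.06, 2.93], [-2.69, 2.69]. Speed limits (rad/s): [2.22, 2.22, 2.79, 3.14, 3.14, 3.14].

INTERFACE

Orientations are given as [roll, pitch, yaw] about the fixed x, y, z axes, in that order (R = Rz(yaw) Ry(pitch) Rx(roll)).
In Python, from cell import env, viewer, ticket, search_frame gives the robot as it stands.
- The arm moves only by the shell command python3 -m inch 'ROWS'. ROWS is a JSON object of lists of equal length, an entry for each row: "hand": the opening, from 0 (shut) to 1 (fully open); "delta_pos": the shift along the tool's x, y, z in cm, a list of three; "turn": the turn about the tool's z in rad. A call has 1 to 20 rows; each row shifts and turns the commanded pose from where the row before left it, along the tool's axes as they then stand; what a row does not reach is not made up. A row lasts 1/10 s, in which the tool goes at most 50 mm and 8.59 degrees, less where a joint would pass 70% of its speed; a pose out of reach is approached as far as the arm can. A call is refused whole if a number of a shift passes 5 or a number of a turn 0.15, either way. A call with a gripper value outside its range is refused whole. The fingers move at their own pace and stop on an object; the grip force is fixed at half the most. Time passes only in rows, so rows that do not move let the fingers close. It gives the time, the measured TCP pose, the force and the opening at its end, in the units of the state.
- env.state(): the state, without advancing time (a new reading comes with each control period).
- viewer.read_camera(name): name is "side" or "top" or "wrist"; returns (picture, depth): 420x560x3 uint8, blue, green, red; 420x560 float32, mm along the optical axis (not along the pixel's ray), 0 where there is no reading.
- viewer.get_calibration(name): a dict with "fx", "fy", "cx", "cy" (pixels), "T" (4x4, takes a point from camera to world coordinates). Camera axes: x right, y down, z forward; pixel columns grow to the right and rows downward; lengths in mm; the calibration is good to about 2 mm. The wrist camera is an equidistant fisheye: a pixel r from the principal point sees the ray r / f radians off the axis. A picture is of the moment at which its call begins: read the wrist's pose just before it. get_calibration takes no time and is no camera call; for the wrist camera it gives the pose at the moment of the call.
- ticket.job_done(): hands the job in, once; it reports no verdict.
Trained networks look in the newest picture that a camera, given by its name, has taken for a name from the list of things; names that differ only in an ending like _2 or _b are one class to them, and where a whole thing is asked for, a point or a joint stands for the part that bears it (a point fixed in the world has none). Each returns a list of dicts, best first, with "p" (0 to 1); they miss things now and then, are a little off and sometimes report something else, mostly with a low value. They report only what shows in the picture. A call takes as long as a camera call. They do not tell look-alikes from the thing itself.
- search_frame(camera, label): "centre" ([column, row] in pixels, amid what is visible of it).
The state is a dict: "t": time; "joints": joint angles; "qvel": joint speeds; "tau": joint torques, N m; "eef_pos": TCP position; "tcp_rot": TCP orientation; "ft_force": force on the tool from outside, world axes, zero at the start; "moment": the same for the moment, N m; "opening": opening from 0.0 (shut) to 1.0 (fully open).
Only numpy, scipy, OpenCV 4.12 (cv2) and the standard library are available. Lean on these libraries where they do the work, as an engineer would, in place of code of your own. Each camera call takes 0.05 s, during which the arm holds its last target.

## Working session

There is one attempt and no reset: what is moved stays moved. The work goes in short steps, Python scripts to look and compute and a shell command to move; the robot and the scene stay as the last step left them, time stands still between calls to the robot, and variables do not carry over. Pictures are saved under pics/ and viewed, and the job is handed in when it is done.

```bash
mkdir -p pics; ls
python3 - <<'E'
from cell import env, viewer, ticket, search_frame
import cv2
print(env.state())
for n in ["side","top","wrist"]:
    im,d=viewer.read_camera(n); cv2.imwrite(f"pics/a_{n}.png",im)
    c=viewer.get_calibration(n); print(n,c)
    for l in ["tile_center","case","holder","egg_cup_mid","loop_tool_mid","wood_rib_mid"]:
        print(l,[(r["centre"],round(r["p"],2)) for r in search_frame(n,l)][:4])
E
```

```text
pics
{'t': 0.0, 'joints': array([-1.33960118e+00,  4.91555822e-01,  1.55946431e+00, -2.89600235e-05,
        1.09165788e+00, -1.05577233e-01]), 'qvel': array([ 0.00020304,  0.00051322,  0.00145416, -0.00232536,  0.00202538,
       -0.00068544]), 'tau': array([ 1.94397617e-03, -6.12633204e+01, -2.58175492e+01,  6.92384667e-02,
        4.82981501e-02, -1.04294961e-04]), 'eef_pos': array([ 206.52055397, -589.72721183,  291.65889809]), 'tcp_rot': array([-3.14051063e+00, -8.88349370e-05,  3.36785695e-01]), 'ft_force': array([ 0.08367194, -0.34554873, -0.64649153]), 'moment': array([-0.01559665, -0.03898695,  0.00125614]), 'opening': 0.9988065519850633}
side {'fx': 429.42655588578367, 'fy': 429.42655588578367, 'cx': 279.75209596524417, 'cy': 209.3338904671759, 'T': array([[-8.08187605e-01, -2.44834757e-01,  5.35619955e-01,
        -1.40316228e+02],
       [-5.88919382e-01,  3.31971650e-01, -7.36864157e-01,
         8.93105070e+02],
       [ 2.59931688e-03, -9.10961451e-01, -4.12483306e-01,
         5.61194635e+02],
       [ 0.00000000e+00,  0.00000000e+00,  0.00000000e+00,
         1.00000
[... 868 characters left out ...]
69.9, 256.7], 0.86), ([209.2, 191.9], 0.7), ([182.0, 194.6], 0.23)]
loop_tool_mid [([383.0, 248.4], 0.73)]
wood_rib_mid [([412.6, 169.8], 0.86)]
wrist {'fx': 325.19226210127806, 'fy': 325.19226210127806, 'cx': 283.9073404308387, 'cy': 204.42102819535768, 'T': array([[ 3.31358418e-01, -9.01677814e-01, -2.77810581e-01,
         2.84457673e+02],
       [-9.43504954e-01, -3.16659079e-01, -9.75983084e-02,
        -5.62564765e+02],
       [ 3.09864287e-05,  2.94455681e-01, -9.55665135e-01,
         3.84738478e+02],
       [ 0.00000000e+00,  0.00000000e+00,  0.00000000e+00,
         1.00000000e+00]])}
tile_center []
case []
holder []
egg_cup_mid []
loop_tool_mid [([67.5, 4.7], 0.5)]
wood_rib_mid []
```

View pics/a_top.png

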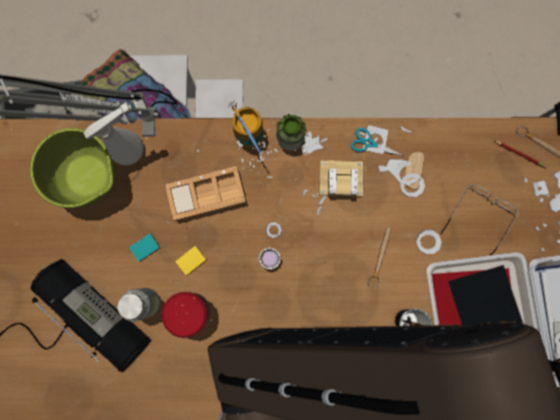

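View pics/a_side.png

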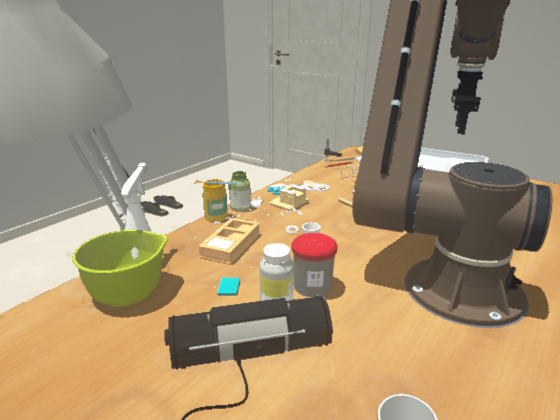

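Candidates for the tile in the top view are the cream slab in the case's left pocket (183,198), the turquoise tile (145,248) and the yellow tile (190,261). The cream one in the pocket fits the description. I'll check it in a crop and measure.

```bash
cat > h.py <<'E'
from cell import env, viewer, ticket, search_frame
import cv2, numpy as np
def deproj(n,d,c,uv):
    u,v=uv; z=float(np.median([x for x in d[int(v)-1:int(v)+2,int(u)-1:int(u)+2].ravel() if x>0] or [0]))
    return (c["T"]@[(u-c["cx"])/c["fx"]*z,(v-c["cy"])/c["fy"]*z,z,1])[:3]
def ray(c,uv,fish=False):
    x=(uv[0]-c["cx"])/c["fx"];y=(uv[1]-c["cy"])/c["fy"]
    if fish:
        r=np.hypot(x,y)+1e-9; v=np.array([np.sin(r)*x/r,np.sin(r)*y/r,np.cos(r)])
    else: v=np.array([x,y,1])
    return c["T"][:3,:3]@v, c["T"][:3,3]
def onplane(c,uv,z,fish=False):
    v,o=ray(c,uv,fish); return o+v*(z-o[2])/v[2]
def proj(c,P,fish=False):
    p=np.linalg.inv(c["T"])@np.append(P,1)
    if fish:
        rr=np.hypot(p[0],p[1]); th=np.arctan2(rr,p[2]); return np.array([c["cx"]+c["fx"]*th*p[0]/rr,c["cy"]+c["fy"]*th*p[1]/rr])
    return np.array([c["cx"]+c["fx"]*p[0]/p[2],c["cy"]+c["fy"]*p[1]/p[2]])
E
python3 - <<'E'
from h import *
im,d=viewer.read_camera("top"); c=viewer.get_calibration("top")
cv2.imwrite("pics/b_case.png",cv2.resize(im[155:285,110:290],None,fx=4.4,fy=4.4,interpolation=cv2.INTER_CUBIC))
cv2.imwrite("pics/b_hold.png",cv2.resize(im[120:290,270:450],None,fx=3.5,fy=3.5,interpolation=cv2.INTER_CUBIC))
for uv in [(183,198),(145,248),(190,261),(166,186),(230,174),(343,178),(335,180),(352,180),(270,259),(384,250),(412,170),(120,115),(150,127),(125,150),(90,170),(248,125),(290,135),(185,315)]: print(uv,deproj("top",d,c,uv).round(0))
E
```

```text
(183, 198) [544. 210.  35.]
(145, 248) [427. 303.   8.]
(190, 261) [396. 195.   7.]
(166, 186) [573. 251.  31.]
(230, 174) [604. 100.  19.]
(343, 178) [ 589. -169.   39.]
(335, 180) [ 583. -148.   52.]
(352, 180) [ 582. -188.   53.]
(270, 259) [400.   4.  19.]
(384, 250) [ 420. -266.   13.]
(412, 170) [ 615. -342.    4.]
(120, 115) [689. 308. 225.]
(150, 127) [724. 299.   5.]
(125, 150) [648. 335.  86.]
(90, 170) [618. 444.   2.]
(248, 125) [705.  54.  89.]
(290, 135) [677. -42. 106.]
(185, 315) [279. 187. 115.]
```

View pics/b_case.png

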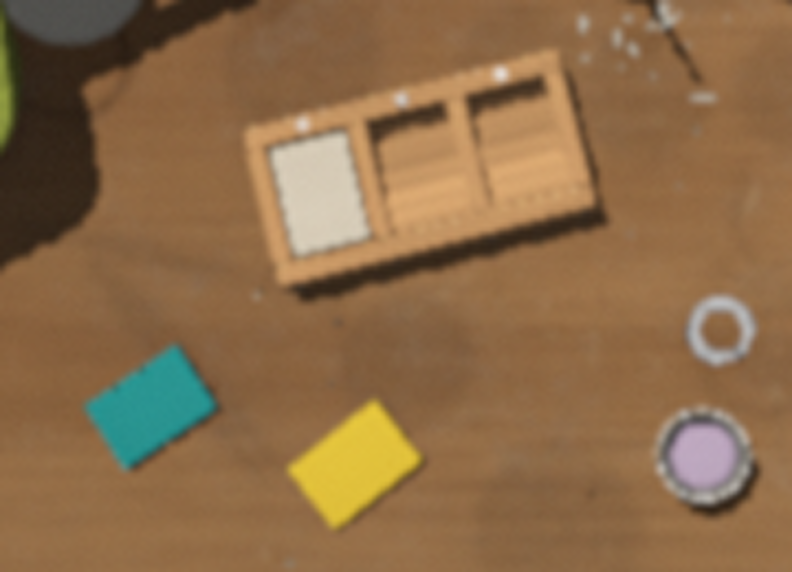

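View pics/b_hold.png

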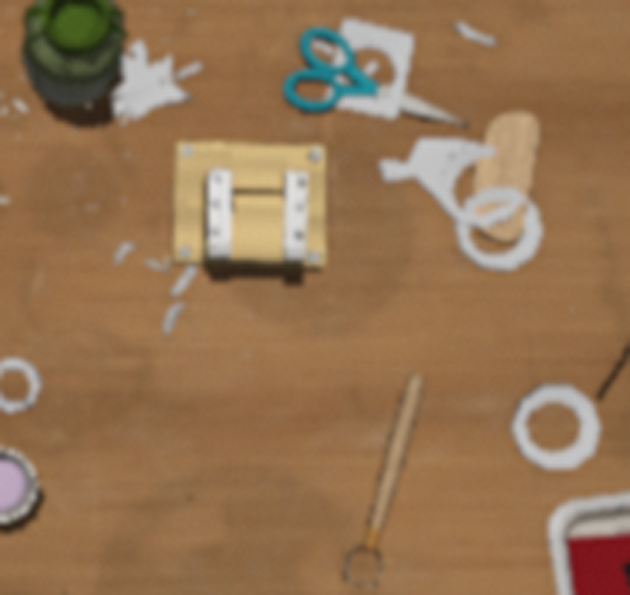

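The crop shows the cream tile in the left (+y) pocket at (183,198); turquoise and yellow are loose decoys. The holder has its open front facing the robot, with lips at about (335,180) and (353,180). Next I'll compute poses.

Run:
```python
from h import *
c=viewer.get_calibration("top")
f=lambda p,s,o:((p[0]+.5)/s-.5+o[0],(p[1]+.5)/s-.5+o[1])
P=[onplane(c,f(p,4.4,(110,155)),36) for p in [(246,130),(556,52),(596,205),(280,285)]]
for p in P: print(p.round(1))
fl,fr,nr,nl=P
print("case c",np.mean(P,0), "lens",np.linalg.norm(fl-fr),np.linalg.norm(nl-nr),np.linalg.norm(fl-nl))
yv=(fl-fr+nl-nr);xv=(fl-nl+fr-nr);print("yaw",np.arctan2(-yv[0],yv[1]),np.arctan2(xv[1],xv[0]))
T=[onplane(c,f(p,4.4,(110,155)),36) for p in [(268,148),(347,128),(372,238),(294,258)]]
print("tile",np.mean(T,0)); 
for p in [(177,142),(325,145),(325,268),(174,264)]: print("foot",onplane(c,f(p,3.5,(270,120)),10).round(1))
for p in [(207,170),(308,170),(308,260),(206,258)]: print("lip",onplane(c,f(p,3.5,(270,120)),55).round(1))
```

```text
[576.7 251.3  36. ]
[618.7  84.6  36. ]
[535.4  62.8  36. ]
[492.9 231.4  36. ]
case c [555.91019685 157.51744839  36.        ] lens 171.86367435279092 173.88470212269277 86.13798165673398
yaw 0.24700575226466412 0.24476541141662317
tile [542.43245633 210.73508175  36.        ]
foot [ 638.4 -118.    10. ]
foot [ 635.9 -220.7   10. ]
foot [ 549.8 -218.7   10. ]
foot [ 553.  -114.8   10. ]
lip [ 610.  -133.8   55. ]
lip [ 609.8 -201.3   55. ]
lip [ 549.1 -200.    55. ]
lip [ 550.7 -132.3   55. ]
```

```bash
python3 - <<'E'
from h import *
im,d=viewer.read_camera("top"); c=viewer.get_calibration("top")
v,u=np.mgrid[0:420,0:560]; P=np.stack([(u-c["cx"])/c["fx"]*d,(v-c["cy"])/c["fy"]*d,d,np.ones_like(d)],-1)@c["T"].T
m=(P[...,2]>110)&(d>0)&(v<310)
X=P[m]; 
for lo in (0,50,100,150,200,250,300):
    s=X[(X[:,1]>lo)&(X[:,1]<=lo+50)]
    if len(s): print(lo,len(s),"xmin",s[:,0].min().round(),"z",s[:,2].min().round(),s[:,2].max().round())
E
python3 -m inch '{"hand":[1,1,1,1,1,1,1,1,1,1,1,1,1,1,1,1,1,1,1,1],"delta_pos":[[2.91,-3.22,0],[2.91,-3.22,0],[2.91,-3.22,0],[2.91,-3.22,0],[2.91,-3.22,0],[2.91,-3.22,0],[2.91,-3.22,0],[2.91,-3.22,0],[2.91,-3.22,0],[2.91,-3.22,0],[2.91,-3.22,0],[2.91,-3.22,0],[2.91,-3.22,0],[2.91,-3.22,0],[2.91,-3.22,0],[2.91,-3.22,0],[2.91,-3.22,0],[2.91,-3.22,0],[2.91,-3.22,0],[2.91,-3.22,0]],"turn":[0,0,0,0,0,0,0,0,0,0,0,0,0,0,0,0,0,0,0,0]}'
```

```text
0 112 xmin 631.0 z 110.0 125.0
50 185 xmin 675.0 z 110.0 124.0
100 15 xmin 291.0 z 111.0 117.0
150 325 xmin 291.0 z 110.0 121.0
200 186 xmin 291.0 z 110.0 122.0
250 426 xmin 291.0 z 110.0 238.0
300 1284 xmin 293.0 z 110.0 263.0
t: 3.15
eef_pos: [543.4, 212.2, 292.3]
tcp_rot: [3.141, -0.0, 0.337]
ft_force: [0.6, -0.8, 0.4]
opening: 1.003
```

```bash
python3 -m inch '{"hand":[0,0,0],"delta_pos":[[0,0,4],[0,0,4],[0,0,0]],"turn":[0.09,0,0]}'
python3 - <<'E'
from h import *
c=viewer.get_calibration("wrist"); im,d=viewer.read_camera("wrist"); cv2.imwrite("pics/c.png",im); np.save("c.npy",c["T"]); print(env.state()["eef_pos"],env.state()["tcp_rot"])
for l in ["tile_center","case","pocket","press"]: print(l,[(r["centre"],round(r["p"],2)) for r in search_frame("wrist",l)][:4])
cs=np.array([555.9,157.5]);a=.246;R=np.array([[np.cos(a),-np.sin(a)],[np.sin(a),np.cos(a)]])
for p in [(-44,-87.5),(-44,87.5),(44,87.5),(44,-87.5),(-30,34),(-30,76),(30,76),(30,34)]: print(p,proj(c,np.append(cs+R@p,36),True).round(1))
E
```

```text
t: 3.45
eef_pos: [541.4, 210.1, 208.0]
tcp_rot: [3.141, 0.008, 0.248]
ft_force: [-0.1, -0.0, -0.1]
opening: 0.8
[542.50734022 210.21377756 210.91452358] [3.14147841 0.00419766 0.24729355]
tile_center [([285.1, 202.9], 0.93), ([264.8, 328.1], 0.85), ([169.0, 259.5], 0.77)]
case [([356.3, 194.7], 0.72)]
pocket [([358.3, 198.7], 0.61)]
press [([360.4, 194.1], 0.71)]
(-44, -87.5) [431.1 246.7]
(-44, 87.5) [247.1 249.3]
(44, 87.5) [243.7 151.4]
(44, -87.5) [443.7 155.9]
(-30, 34) [307.  235.2]
(-30, 76) [259.4 235.1]
(30, 76) [257.9 168. ]
(30, 34) [308.7 168.1]
```

View pics/c.png

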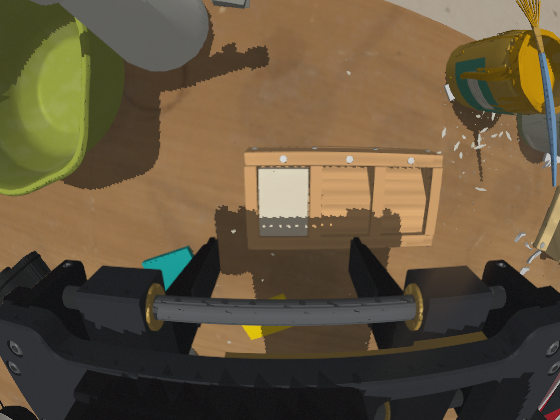

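The wrist view agrees with the top-view pose within about 1 px: the tile spans (258..309, 168..236), and the case corners are at (245,150) and (443,153). I'll close the hand and go to 12 mm above the press point.

```bash
python3 -m inch '{"hand":[0,0,0,0,0,0,0,0],"delta_pos":[[1.9,0,0],[0,0,0],[0,0,0],[0,0,4],[0,0,4.4],[0,0,0],[0,0,0],[0,0,0]],"turn":[0,0,0,0,0,0,0,0]}'
python3 - <<'E'
from h import *
print(env.state()); im,d=viewer.read_camera("wrist"); cv2.imwrite("pics/d.png",im)
E
```

```text
t: 4.5
eef_pos: [562.1, 215.1, 130.5]
tcp_rot: [3.142, -0.003, 0.247]
ft_force: [0.5, 0.2, 0.6]
opening: 0.008
{'t': 4.5, 'joints': array([ 2.55738755e-01,  6.56563311e-01,  1.76231242e+00, -1.44239934e-04,
        7.19889649e-01,  1.57982718e+00]), 'qvel': array([ 0.00062162, -0.00765924, -0.00063411,  0.00092821, -0.00790088,
       -0.00010883]), 'tau': array([-4.76797577e-02, -6.21585917e+01, -1.74911356e+01,  2.20379321e-02,
       -6.00887253e-02, -4.14484239e-04]), 'eef_pos': array([562.12855509, 215.07255325, 130.47380075]), 'tcp_rot': array([ 3.14152279e+00, -2.82801774e-03,  2.46816312e-01]), 'ft_force': array([0.47842333, 0.17299024, 0.63717245]), 'moment': array([ 0.02306049, -0.03219204, -0.01133324]), 'opening': 0.008022689666905065}
```

View pics/d.png

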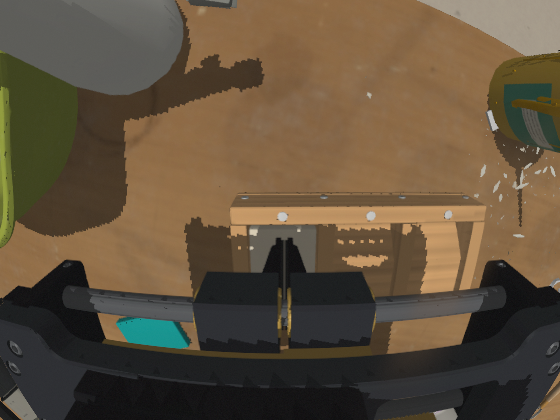

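```bash
python3 -m inch '{"hand":[0,0,0,0,0],"delta_pos":[[-0.1,0,0.7],[0,0,0.5],[0,0,0.2],[0,0,0.1],[0,0,0]],"turn":[0,0,0,0,0]}'
```

```text
t: 5.05
eef_pos: [560.9, 214.7, 113.3]
tcp_rot: [3.142, -0.001, 0.247]
ft_force: [1.4, 0.4, 1.9]
opening: 0.001
```

```bash
python3 -m inch '{"hand":[0,0,0],"delta_pos":[[0,0,0.1],[0,0,0.1],[0,0,0]],"turn":[0,0,0]}'
python3 -m inch '{"hand":[0,0,0],"delta_pos":[[0,0,0.1],[0,0,0.1],[0,0,0]],"turn":[0,0,0]}'
```

```text
t: 5.35
eef_pos: [561.7, 214.9, 111.9]
tcp_rot: [3.142, -0.004, 0.247]
ft_force: [4.3, 2.6, 5.1]
opening: 0.004
t: 5.65
eef_pos: [562.4, 215.1, 110.2]
tcp_rot: [-3.142, -0.006, 0.247]
ft_force: [8.0, 2.0, 5.9]
opening: 0.004
```

Run:
```python
from h import *
im,d=viewer.read_camera("wrist"); cv2.imwrite("pics/e.png",im)
im,d=viewer.read_camera("side"); cv2.imwrite("pics/e2.png",cv2.resize(im[190:280,170:290],None,fx=5,fy=5,interpolation=cv2.INTER_CUBIC))
```

```text
(no output)
```

View pics/e.png

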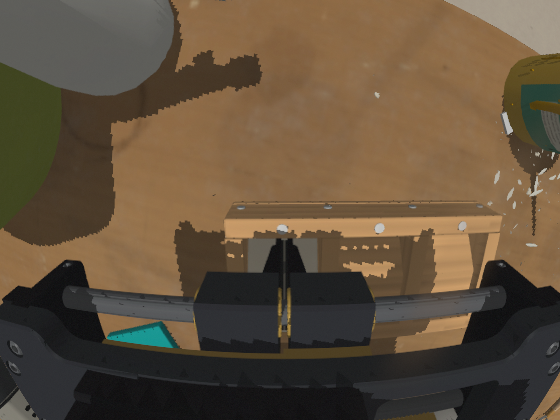

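View pics/e2.png

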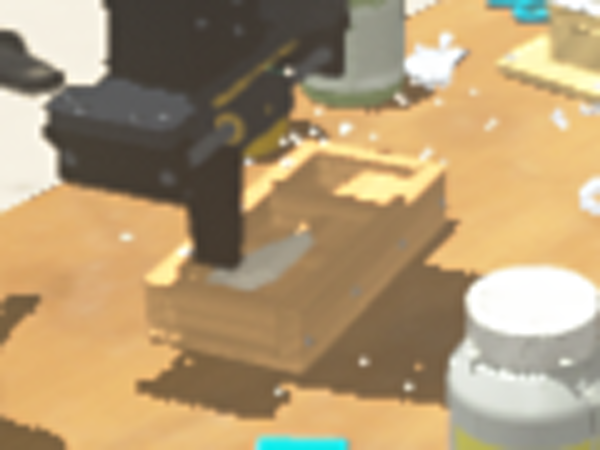

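```bash
python3 -m inch '{"hand":[0,0,0],"delta_pos":[[0,0,0.1],[0,0,0.1],[0,0,0]],"turn":[0,0,0]}'
```

```text
t: 6.05
eef_pos: [562.8, 215.2, 109.0]
tcp_rot: [-3.142, -0.007, 0.247]
ft_force: [8.6, 1.9, 12.4]
opening: 0.005
```

```bash
python3 -m inch '{"hand":[0,0,0,0,0,0],"delta_pos":[[0,0,-1],[0,0,-3],[0,0,-4],[-1,0,-2],[-1.5,0,0],[0,0,0]],"turn":[0,0,0,0,0,0]}'
python3 - <<'E'
from h import *
c=viewer.get_calibration("wrist");im,d=viewer.read_camera("wrist"); cv2.imwrite("pics/f.png",im)
print(env.state()["ft_force"],env.state()["eef_pos"]); 
im,d2=viewer.read_camera("side"); cv2.imwrite("pics/f2.png",cv2.resize(im[190:280,170:290],None,fx=5,fy=5,interpolation=cv2.INTER_CUBIC))
E
```

```text
t: 6.65
eef_pos: [534.6, 208.2, 207.7]
tcp_rot: [3.141, 0.002, 0.247]
ft_force: [0.2, 0.7, 0.2]
opening: 0.003
[ 1.18396511  0.36491772 -0.22766285] [535.56001127 208.39812952 207.30993021]
```

View pics/f.png

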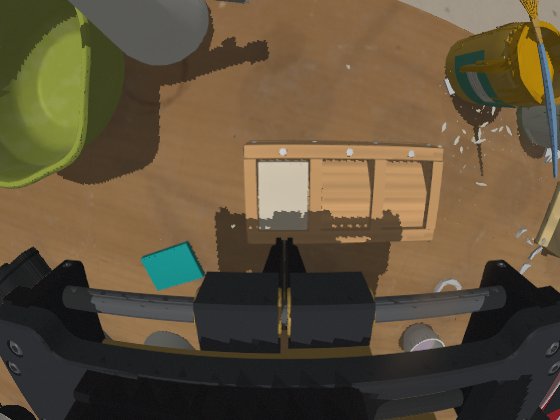

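View pics/f2.png

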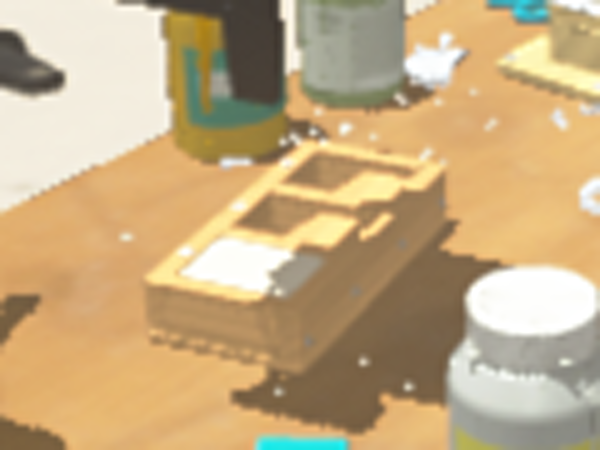

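The tile sank back flat: in the wrist view it is still a full rectangle at (258..309, 162..230). The 8 N in x was probably the tile dragging the finger and being pushed against the near wall. I'll press again, following the surface in +x as it goes down.

```bash
python3 -m inch '{"hand":[0,0,0,0,0,0],"delta_pos":[[2.2,-0.05,0],[0,0,4],[0,0,4],[0,0,0.9],[0,0,0],[0,0,0]],"turn":[0,0,0,0,0,0]}'
```

```text
t: 7.35
eef_pos: [558.1, 214.6, 119.2]
tcp_rot: [3.142, -0.001, 0.247]
ft_force: [-0.6, -0.2, 0.2]
opening: 0.003
```

```bash
python3 -m inch '{"hand":[0,0,0,0,0,0,0],"delta_pos":[[0,0,0.5],[0,0,0.1],[0.05,0,0.1],[0.05,0,0.1],[0.05,0,0.1],[0.05,0,0.1],[0,0,0]],"turn":[0,0,0,0,0,0,0]}'
python3 -m inch '{"hand":[0,0,0],"delta_pos":[[0.05,0,0.1],[0.05,0,0.1],[0.05,0,0]],"turn":[0,0,0]}'
```

```text
t: 8.05
eef_pos: [561.6, 215.4, 110.3]
tcp_rot: [-3.142, -0.007, 0.247]
ft_force: [5.9, 2.1, 7.9]
opening: 0.01
t: 8.35
eef_pos: [562.7, 215.8, 109.1]
tcp_rot: [3.142, -0.007, 0.247]
ft_force: [0.7, -0.7, 18.5]
opening: 0.007
```

```bash
python3 -m inch '{"hand":[0,0,0,0,0],"delta_pos":[[0,0,-0.5],[0,0,-2],[0,0,-4],[-2,0,-3],[0,0,0]],"turn":[0,0,0,0,0]}'
python3 - <<'E'
from h import *
c=viewer.get_calibration("wrist");im,d=viewer.read_camera("wrist"); cv2.imwrite("pics/g.png",im[120:300,180:480].repeat(2,0).repeat(2,1))
print(env.state()["ft_force"],env.state()["eef_pos"]);
E
```

```text
t: 8.85
eef_pos: [540.8, 210.4, 205.3]
tcp_rot: [3.142, -0.005, 0.247]
ft_force: [0.6, 0.3, -1.0]
opening: 0.003
[ 0.1839816  -0.27836903  0.05508477] [541.1714671  210.40387326 203.45772144]
```

View pics/g.png

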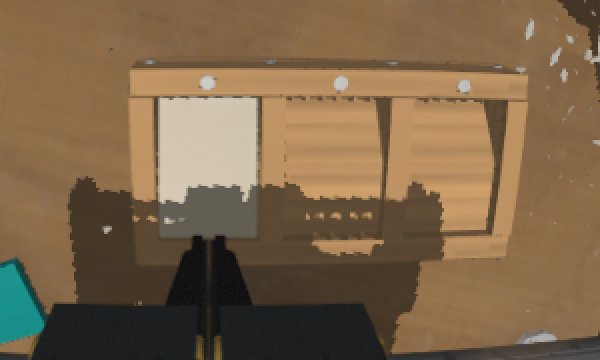

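Still flat: the tile is a full rectangle in crop (158..258, 98..237). The closed tips are narrow across the jaws (about 10 mm) but 20 mm along the pads, so I'll turn the hand a quarter turn to put the narrow side along the ramp.

```bash
python3 -m inch '{"hand":[0,0,0,0,0,0,0,0,0,0,0,0,0],"delta_pos":[[1.8,0,0],[0,0,0],[0,0,0],[0,0,0],[0,0,0],[0,0,0],[0,0,0],[0,0,0],[0,0,0],[0,0,0],[0,0,0],[0,0,3],[0,0,0]],"turn":[-0.143,-0.143,-0.143,-0.143,-0.143,-0.143,-0.143,-0.143,-0.143,-0.143,-0.143,0,0]}'
```

```text
t: 10.2
eef_pos: [557.7, 214.4, 167.8]
tcp_rot: [-3.136, 0.0, 1.82]
ft_force: [-0.4, 0.4, -1.1]
opening: 0.003
```

```bash
python3 -m inch '{"hand":[0,0,0,0],"delta_pos":[[0,0.15,3],[0,0,2],[0,0,0],[0,0,0]],"turn":[0,0,0,0]}'
python3 -m inch '{"hand":[0,0,0,0,0],"delta_pos":[[0,0,0.2],[0,0,0.2],[0,0.05,0.2],[0,0.05,0.2],[0,0,0]],"turn":[0,0,0,0,0]}'
```

```text
t: 10.6
eef_pos: [560.6, 215.2, 121.6]
tcp_rot: [-3.141, 0.0, 1.819]
ft_force: [-0.1, 1.4, 0.4]
opening: 0.006
t: 11.1
eef_pos: [561.4, 215.4, 113.1]
tcp_rot: [-3.141, 0.0, 1.82]
ft_force: [-0.4, 0.1, 0.6]
opening: 0.004
```

```bash
python3 -m inch '{"hand":[0,0,0,0],"delta_pos":[[0,0,0.2],[0,0,0.2],[0,0.05,0.2],[0,0,0]],"turn":[0,0,0,0]}'
python3 -m inch '{"hand":[0,0,0],"delta_pos":[[0,0.05,0.2],[0,0,0.1],[0,0,0]],"turn":[0,0,0]}'
```

```text
t: 11.5
eef_pos: [561.8, 215.5, 106.9]
tcp_rot: [-3.141, 0.0, 1.82]
ft_force: [-0.5, 1.0, -0.2]
opening: 0.005
t: 11.8
eef_pos: [562.9, 215.8, 104.8]
tcp_rot: [3.14, 0.0, 1.82]
ft_force: [2.0, -0.5, 4.8]
opening: 0.003
```

```bash
python3 -m inch '{"hand":[0,0,0,0],"delta_pos":[[0,0,-1],[0,0,-4],[0,0,-4],[0,0,0]],"turn":[0,0,0,0]}'
python3 - <<'E'
from h import *
c=viewer.get_calibration("wrist");im,d=viewer.read_camera("wrist"); cv2.imwrite("pics/h.png",im)
im,d2=viewer.read_camera("side"); cv2.imwrite("pics/h2.png",cv2.resize(im[190:280,170:290],None,fx=5,fy=5,interpolation=cv2.INTER_CUBIC))
E
```

```text
t: 12.2
eef_pos: [563.7, 216.1, 199.5]
tcp_rot: [3.134, -0.0, 1.82]
ft_force: [0.3, -0.3, -0.9]
opening: 0.002
```

View pics/h.png

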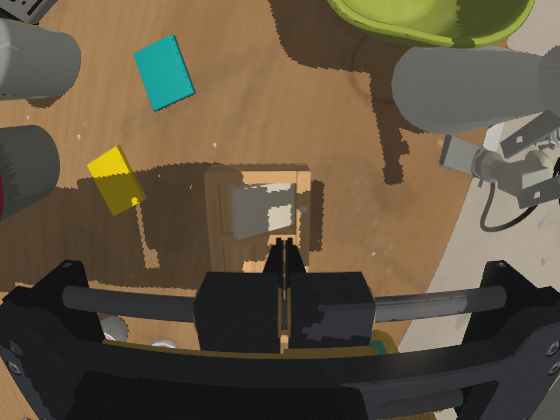

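View pics/h2.png

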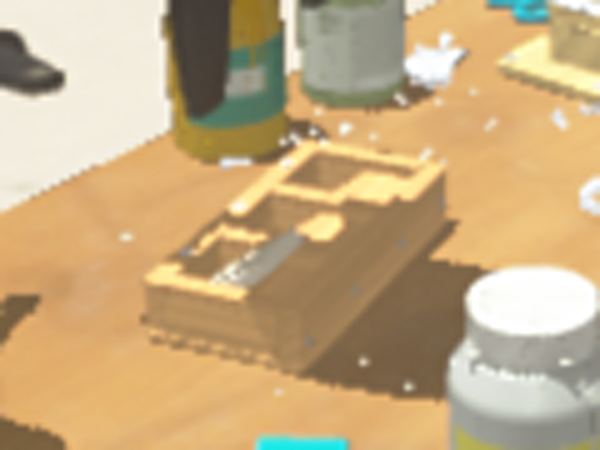

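It is rocked: wrist view shows the tile leaning, with its near end raised at about (233,210) and its far end deep at (293,210). The side view agrees. I'll turn back, open, and move over the raised end.

```bash
python3 -m inch '{"hand":[0.7,0.7,0.7,0.7,0.7,0.7,0.7,0.7,0.7,0.7,0.7,0.7],"delta_pos":[[0,-3.4,0],[0,0,0],[0,0,0],[0,0,0],[0,0,0],[0,0,0],[0,0,0],[0,0,0],[0,0,0],[0,0,0],[0,0,0],[0,0,0]],"turn":[0.143,0.143,0.143,0.143,0.143,0.143,0.143,0.143,0.143,0.143,0.143,0]}'
python3 - <<'E'
from h import *
s=env.state(); print(s["eef_pos"],s["tcp_rot"],s["opening"])
c=viewer.get_calibration("wrist");im,d=viewer.read_camera("wrist"); cv2.imwrite("pics/i.png",im[120:300,150:450].repeat(2,0).repeat(2,1))
cs=np.array([555.9,157.5]);a=.246;R=np.array([[np.cos(a),-np.sin(a)],[np.sin(a),np.cos(a)]])
for p in [(-15.3,55-21,50.8),(-15.3,55+21,50.8),(-44,87.5,36),(44,87.5,36)]: print(p,(proj(c,np.append(cs+R@p[:2],p[2]),True)).round(1))
E
```

```text
t: 13.5
eef_pos: [528.9, 207.1, 193.0]
tcp_rot: [3.141, 0.002, 0.245]
ft_force: [0.5, -0.1, 0.7]
opening: 0.702
[528.90638871 207.10927741 192.98060609] [3.14146426e+00 2.36308451e-03 2.44592108e-01] 0.7023417877365061
(-15.3, 34, 50.8) [310.7 218.2]
(-15.3, 76, 50.8) [256.  218.3]
(-44, 87.5, 36) [244.8 244.3]
(44, 87.5, 36) [241.  138.9]
```

View pics/i.png

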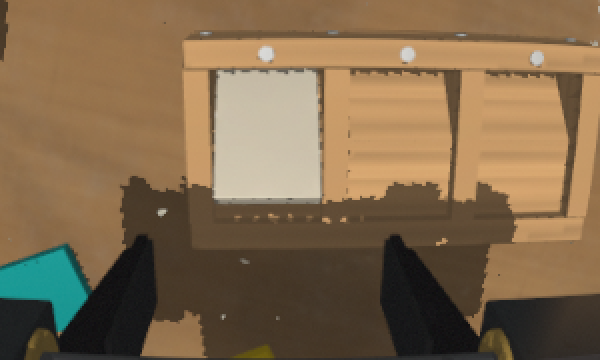

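```bash
python3 -m inch '{"hand":[0.7,0.7,0.7,0.7,0.7],"delta_pos":[[0.2,0,2],[0,0,3],[0,0,2.1],[0,0,0],[0,0,0]],"turn":[0,0,0,0,0]}'
```

```text
t: 14.05
eef_pos: [531.3, 207.7, 123.1]
tcp_rot: [3.141, 0.001, 0.249]
ft_force: [-0.1, 0.5, 0.6]
opening: 0.698
```

```bash
python3 -m inch '{"hand":[0.7,0.7,0.4,0.4,0.4,0.4,0.4,0.4],"delta_pos":[[0,0,0.65],[0,0,0],[0,0,0],[0,0,0],[0,0,0],[0,0,0],[0,0,0],[0,0,0]],"turn":[0,0,0,0,0,0,0,0]}'
```

```text
t: 14.85
eef_pos: [531.4, 207.7, 116.9]
tcp_rot: [3.142, -0.0, 0.247]
ft_force: [-1.4, -0.5, 2.9]
opening: 0.433
```

```bash
python3 -m inch '{"hand":[0.2,0.2,0.2,0.2,0.2,0.2,0.2],"delta_pos":[[0,0,0],[0,0,-0.5],[-0.1,0,-1],[-0.1,0,-2],[0,0,-3],[0,0,-3],[0,0,0]],"turn":[0,0,0,0,0,0,0]}'
python3 - <<'E'
from h import *
im,d=viewer.read_camera("wrist"); cv2.imwrite("pics/j.png",im)
im,d2=viewer.read_camera("side"); cv2.imwrite("pics/j2.png",cv2.resize(im[130:280,150:310],None,fx=4,fy=4,interpolation=cv2.INTER_CUBIC))
E
```

```text
t: 15.55
eef_pos: [530.3, 207.6, 215.9]
tcp_rot: [3.142, -0.006, 0.247]
ft_force: [1.5, 0.4, -0.5]
opening: 0.438
```

View pics/j.png

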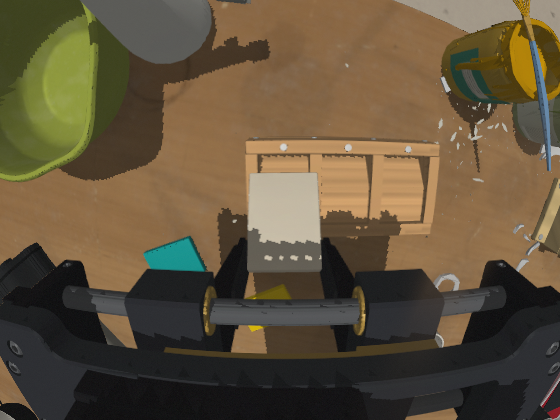

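View pics/j2.png

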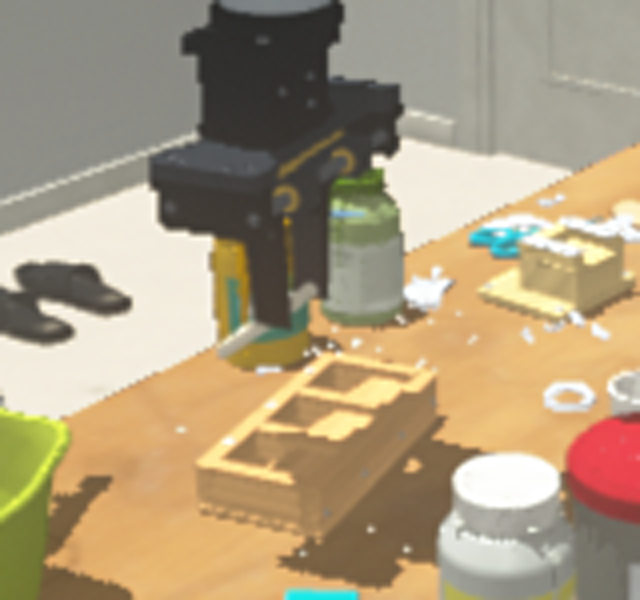

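The tile is held by its near end, leaning; in the side view it sits under the fingers at (270,325). It has to be level to enter the lips, so I'll set it down on free bench, lay it flat and re-grip.

```bash
python3 -m inch '{"hand":[0.2,0.2,0.2,0.2,0.2,0.2,0.2,0.2,0.2,0.2,0.2],"delta_pos":[[-1.79,3.52,0],[-1.79,3.52,0],[-1.79,3.52,0],[-1.79,3.52,0],[-1.79,3.52,0],[-1.79,3.52,0],[-1.79,3.52,0],[-1.79,3.52,0],[0,0,0],[0,0,0],[0,0,0]],"turn":[0,0,0,0,0,0,0,0,0.133,0.133,0]}'
python3 - <<'E'
from h import *
s=env.state(); print(s["eef_pos"],s["tcp_rot"],s["opening"])
c=viewer.get_calibration("wrist");im,d=viewer.read_camera("wrist"); cv2.imwrite("pics/k.png",im); np.save("kT.npy",c["T"]);cv2.imwrite("pics/k_raw.png",im)
im,d2=viewer.read_camera("top"); cv2.imwrite("pics/k2.png",im)
E
```

```text
t: 16.75
eef_pos: [458.8, -101.1, 210.9]
tcp_rot: [-3.141, 0.002, -0.022]
ft_force: [0.1, -0.1, -0.4]
opening: 0.436
[ 458.82589384 -101.05108158  210.94943577] [-3.14105128e+00  1.66316604e-03 -2.21197893e-02] 0.4362874657761477
```

View pics/k.png

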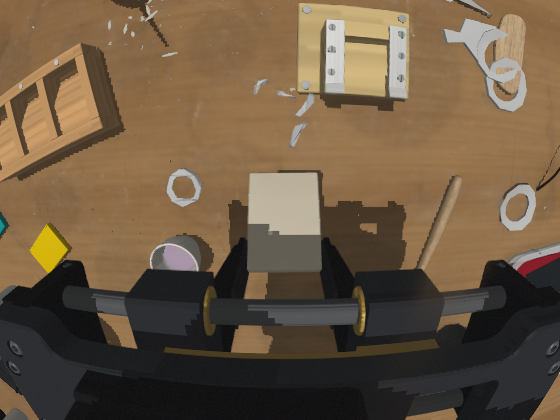

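The bench under the tile is clear; the egg cup is at (175,255) and the loop tool at (440,225), both well aside. The holder is at (352,55).

```bash
python3 -m inch '{"hand":[0.2,0.2,0.2,0.2,0.2,0.2],"delta_pos":[[0,0,3],[0,0,4],[0,0,2.5],[0,0,0.5],[0,0,0],[0,0,0]],"turn":[0,0,0,0,0,0]}'
python3 -m inch '{"hand":[0.2,0.2,0.2],"delta_pos":[[0,0,0.4],[0,0,0.4],[0,0,0]],"turn":[0,0,0]}'
```

```text
t: 17.45
eef_pos: [459.7, -100.8, 112.6]
tcp_rot: [3.141, -0.001, -0.018]
ft_force: [0.6, -0.3, 0.1]
opening: 0.44
t: 17.75
eef_pos: [459.2, -100.8, 104.3]
tcp_rot: [3.141, -0.001, -0.019]
ft_force: [-2.6, 1.3, 5.9]
opening: 0.439
```

Nose touched at about 106. Next I'll lower gently so the tile swings level in the pads.

```bash
python3 -m inch '{"hand":[0.2,0.2,0.2],"delta_pos":[[0,0,0.4],[0,0,0.4],[0,0,0]],"turn":[0,0,0]}'
python3 -m inch '{"hand":[0.2,0.2,0.2],"delta_pos":[[0,0,0.4],[0,0,0.4],[0,0,0]],"turn":[0,0,0]}'
```

```text
t: 18.05
eef_pos: [459.0, -100.7, 96.2]
tcp_rot: [3.141, -0.0, -0.019]
ft_force: [-1.8, 0.7, 6.3]
opening: 0.44
t: 18.35
eef_pos: [459.1, -100.8, 88.2]
tcp_rot: [3.141, -0.0, -0.019]
ft_force: [-2.2, -0.5, 5.2]
opening: 0.441
```

```bash
python3 -m inch '{"hand":[0.2,0.2,0.2,0.2],"delta_pos":[[0,0,0.3],[0,0,0.2],[0,0,0.2],[0,0,0]],"turn":[0,0,0,0]}'
python3 - <<'E'
from h import *
im,d=viewer.read_camera("wrist"); cv2.imwrite("pics/l.png",im)
E
```

```text
t: 18.75
eef_pos: [459.1, -100.8, 81.3]
tcp_rot: [3.141, -0.0, -0.019]
ft_force: [-3.3, 0.4, 5.4]
opening: 0.438
```

View pics/l.png

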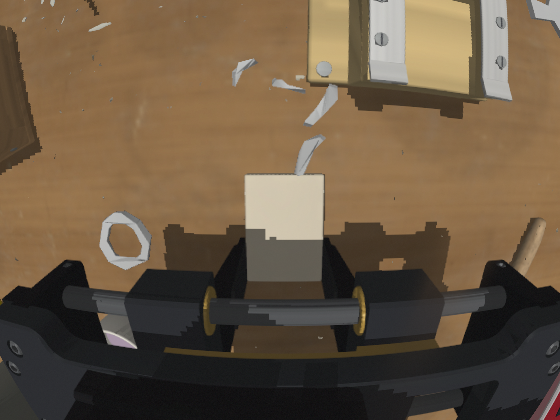

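Nearly flat. I'll lower a touch more, then release and measure.

```bash
python3 -m inch '{"hand":[0.2,0.2,0.6,0.6,0.6,0.6],"delta_pos":[[0,0,0.15],[0,0,0],[0,0,0],[0,0,0],[0,0,0],[0,0,0]],"turn":[0,0,0,0,0,0]}'
python3 - <<'E'
from h import *
s=env.state(); print(s["eef_pos"],s["tcp_rot"])
c=viewer.get_calibration("wrist");im,d=viewer.read_camera("wrist"); cv2.imwrite("pics/m.png",im[140:320,180:400].repeat(3,0).repeat(3,1))
np.save("mT.npy",c["T"])
E
```

```text
t: 19.4
eef_pos: [459.4, -100.8, 79.3]
tcp_rot: [3.141, -0.0, -0.019]
ft_force: [-0.1, 0.2, -0.4]
opening: 0.597
[ 459.42087104 -100.83765398   79.27889878] [ 3.14139263e+00 -3.47195134e-04 -1.91172109e-02]
```

View pics/m.png

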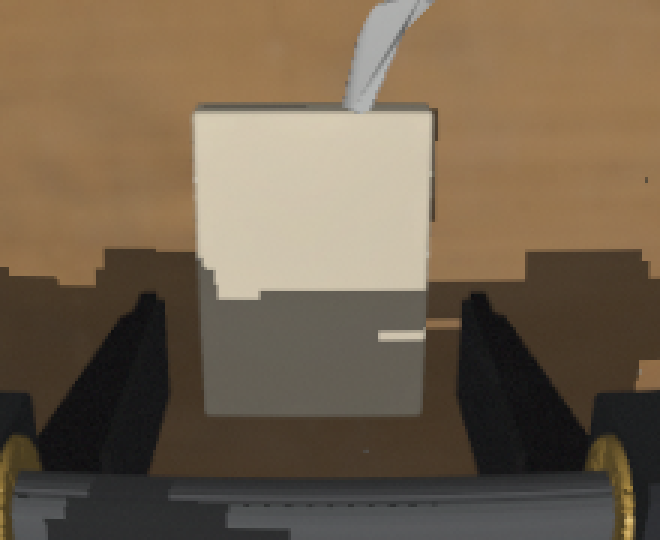

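Run:
```python
from h import *
c=viewer.get_calibration("wrist"); c["T"]=np.load("mT.npy")
f=lambda p:((p[0]+.5)/3-.5+180,(p[1]+.5)/3-.5+140)
P=[onplane(c,f(p),8,True) for p in [(194,112),(431,111),(205,414),(421,415)]]
for p in P: print(p.round(1))
print(np.mean(P,0), np.linalg.norm(P[0]-P[1]),np.linalg.norm(P[0]-P[2]), [np.arctan2(*(P[i]-P[j])[[1,0]]) for i,j in((0,2),(1,3))])
c["T"]=np.load("kT.npy"); im=cv2.imread("pics/k_raw.png"); cv2.imwrite("pics/k3.png",cv2.resize(im[0:120,280:430],None,fx=5,fy=5,interpolation=cv2.INTER_CUBIC))
```

```text
[506.8 -81.6   8. ]
[ 506.2 -122.5    8. ]
[447.5 -80.2   8. ]
[ 446.5 -121.9    8. ]
[ 476.75799978 -101.55626292    8.        ] 40.86172742818288 59.23734189362376 [np.float64(-0.02375155405995144), np.float64(-0.009282120495406738)]
```

View pics/k3.png

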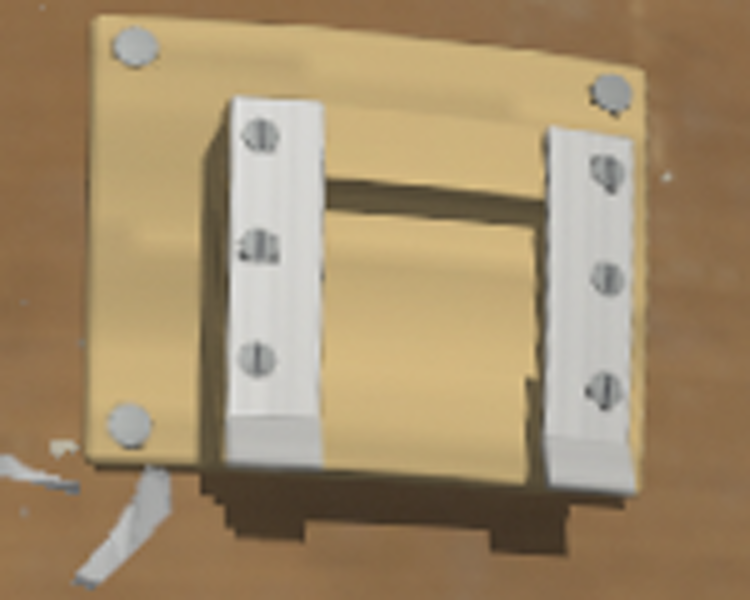

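Tile flat, corners measured: centre is about (476.8, -101.6), yaw -0.017. I'll re-grip by the tail end, lift, and move in front of the holder.

```bash
python3 -m inch '{"hand":[0.6,0.2,0.2,0.2,0.2,0.2,0.2],"delta_pos":[[-0.15,0.04,0],[0,0,0],[0,0,0],[0,0,0],[0,0,0],[0,0,-1],[0,0,-4]],"turn":[0,0,0,0,0,0,0]}'
```

```text
t: 20.15
eef_pos: [456.8, -100.9, 127.9]
tcp_rot: [-3.14, 0.006, -0.019]
ft_force: [0.2, -0.1, -0.7]
opening: 0.439
```

```bash
python3 -m inch '{"hand":[0.2,0.2,0.2,0.2],"delta_pos":[[0.5,3.24,0],[0.5,3.24,0],[0,0,0],[0,0,0]],"turn":[0,0,0,0]}'
python3 - <<'E'
from h import *
s=env.state(); print(s["eef_pos"],s["tcp_rot"],s["ft_force"])
c=viewer.get_calibration("wrist");im,d=viewer.read_camera("wrist"); cv2.imwrite("pics/n_raw.png",im); np.save("nT.npy",c["T"]);np.save("nd.npy",d)
cv2.imwrite("pics/n.png",cv2.resize(im[60:270,180:400],None,fx=2.8,fy=2.8,interpolation=cv2.INTER_CUBIC))
im,d2=viewer.read_camera("side"); cv2.imwrite("pics/n2.png",cv2.resize(im[150:230,240:350],None,fx=6,fy=6,interpolation=cv2.INTER_CUBIC))
E
```

```text
t: 20.55
eef_pos: [466.3, -166.5, 129.7]
tcp_rot: [3.142, -0.0, -0.021]
ft_force: [0.4, 0.1, 0.4]
opening: 0.437
[ 466.29303579 -166.45256559  129.65184213] [ 3.14151953e+00 -5.31261369e-05 -2.05069122e-02] [0.4191116  0.10210725 0.39423058]
```

View pics/n.png

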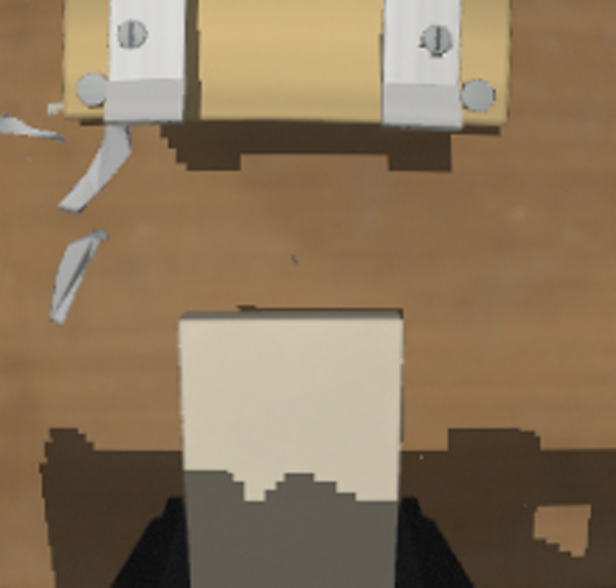

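View pics/n2.png

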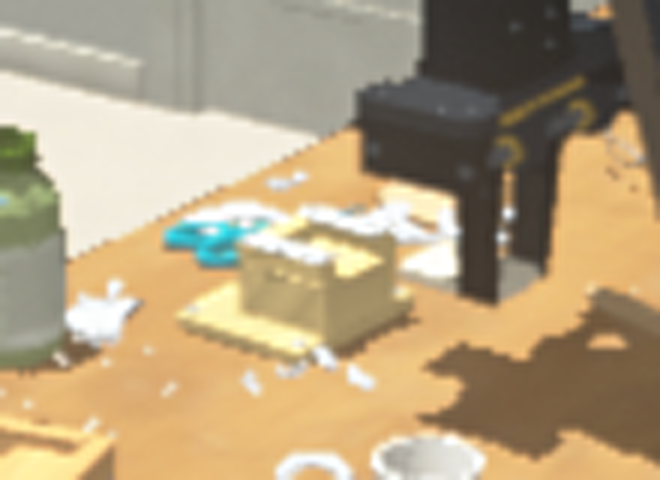

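Run:
```python
from h import *
c=viewer.get_calibration("wrist"); c["T"]=np.load("nT.npy"); d=np.load("nd.npy")
def dp(u,v):
    x=(u-c["cx"])/c["fx"];y=(v-c["cy"])/c["fy"];r=np.hypot(x,y)
    z=d[int(round(v)),int(round(u))]; k=z*np.tan(r)/r
    return (c["T"]@[x*k,y*k,z,1])[:3]
g=lambda p:((p[0]+.5)/2.8-.5+180,(p[1]+.5)/2.8-.5+60)
for nm,p in dict(tl=(195,335),tr=(390,335),ml=(195,400),mr=(390,400),nl=(200,560),nr=(385,560),lipL=(145,60),lipR=(425,60),flL=(145,115),flR=(425,120),floor=(290,90)).items(): print(nm,dp(*g(p)).round(1))
on=lambda p,z:onplane(c,g(p),z,True).round(1)
print("tile",[on(p,57) for p in [(180,319),(402,318),(187,585),(397,585)]])
print("lip inner L top",on((184,20),54),on((184,79),54)," R",on((383,20),54),on((383,82),54))
print("lip outer",on((109,40),54),on((461,40),54))
print("front edge floor",on((200,121),40),on((380,124),40),"lip tip L",on((104,122),57),on((184,124),57),"R",on((384,129),57),on((462,131),57))
```

```text
tl [ 512.2 -149.7   57.5]
tr [ 511.8 -185.8   59.1]
ml [ 500.1 -149.3   59.3]
mr [ 499.  -186.    58.2]
nl [ 466.6 -148.4   59.2]
nr [ 465.7 -185.5   58.8]
lipL [ 563.6 -141.8   52.9]
lipR [ 562.5 -193.2   52.7]
flL [ 553.1 -142.    56.4]
flR [ 551.2 -192.7   55.3]
floor [ 557.5 -168.3   40.1]
tile [array([ 515.2, -147. ,   57. ]), array([ 514.6, -188.3,   57. ]), array([ 459.7, -145.1,   57. ]), array([ 458.9, -188.3,   57. ])]
lip inner L top [ 570.6 -149.3   54. ] [ 559.5 -149.1   54. ]  R [ 569.8 -185.4   54. ] [ 558.2 -185.2   54. ]
lip outer [ 567.7 -135.4   54. ] [ 566.3 -199.7   54. ]
front edge floor [ 551.8 -150.4   40. ] [ 550.5 -185.9   40. ] lip tip L [ 552.3 -134.5   57. ] [ 551.1 -149.2   57. ] R [ 549.5 -185.    57. ] [ 549.2 -199.2   57. ]
```

Tile is level in the hand (top z about 58.5). The holder centre line is at y about -167.2 with yaw about -0.025; the tile is about 1.3 mm off to the right. I'll correct, lower, and look again just before the mouth.

```bash
python3 -m inch '{"hand":[0.2,0.2,0.2,0.2],"delta_pos":[[0.9,-0.13,0.45],[1.3,0,0.45],[0,0,0],[0,0,0]],"turn":[0.005,0,0,0]}'
python3 - <<'E'
from h import *
s=env.state(); print(s["eef_pos"],s["tcp_rot"],s["ft_force"])
c=viewer.get_calibration("wrist");im,d=viewer.read_camera("wrist"); cv2.imwrite("pics/o_raw.png",im); np.save("oT.npy",c["T"])
cv2.imwrite("pics/o.png",cv2.resize(im[110:250,190:390],None,fx=4,fy=4,interpolation=cv2.INTER_CUBIC))
E
```

```text
t: 21.05
eef_pos: [488.8, -164.9, 119.8]
tcp_rot: [-3.141, 0.001, -0.023]
ft_force: [-0.3, 0.5, 0.2]
opening: 0.435
[ 488.81612853 -164.90315659  119.75148994] [-3.14133308e+00  7.45448115e-04 -2.32104427e-02] [-0.25135866  0.50778384  0.21370304]
```

View pics/o.png

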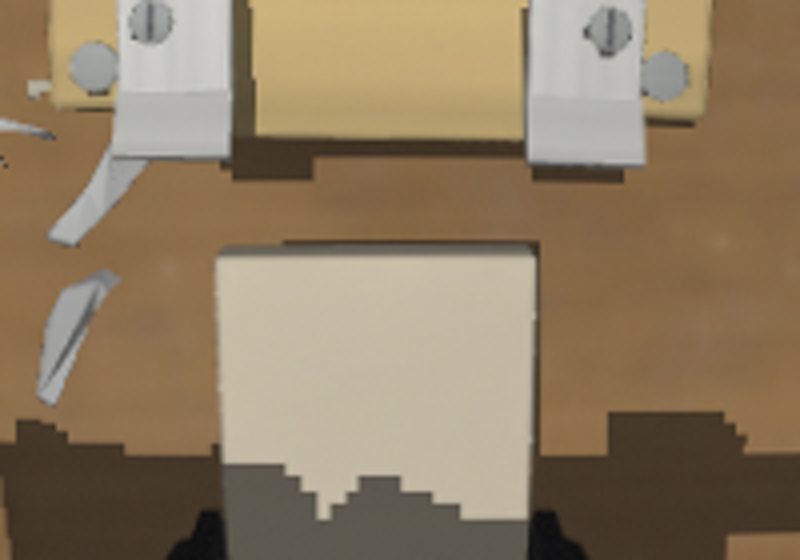

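Run:
```python
from h import *
c=viewer.get_calibration("wrist"); c["T"]=np.load("oT.npy")
g=lambda p:((p[0]+.5)/4-.5+190,(p[1]+.5)/4-.5+110)
on=lambda p,z:onplane(c,g(p),z,True).round(1)
print("tile",[on(p,48.5)[:2] for p in [(216,257),(537,254),(228,550),(528,550)]])
print("lip inner L",on((231,20),54),on((231,93),54)," R",on((528,20),54),on((529,95),54))
print("lip tips",on((112,157),57),on((230,160),57),on((527,164),57),on((645,165),57))
print("front edge floor",on((260,137),40),on((520,142),40))
```

```text
tile [array([ 537.9, -145.6]), array([ 537.3, -187. ]), array([ 496.6, -144.7]), array([ 495.7, -186.4])]
lip inner L [ 568.3 -149.4   54. ] [ 559.4 -149.1   54. ]  R [ 567.5 -185.2   54. ] [ 558.4 -185.3   54. ]
lip tips [ 552.5 -134.5   57. ] [ 551.5 -149.    57. ] [ 550.2 -184.7   57. ] [ 550.1 -199.2   57. ]
front edge floor [ 552.3 -151.1   40. ] [ 550.9 -185.7   40. ]
```

Aligned within about 0.3 mm: tile nose centre y = -166.3 at x = 538, lips centred on -166.9 at the mouth. I'll raise it 0.8 mm and insert while watching force.

```bash
python3 -m inch '{"hand":[0.2,0.2,0.2,0.2,0.2],"delta_pos":[[0.5,0.02,-0.08],[0.8,0,0],[0.5,0,0],[0.5,0,0],[0,0,0]],"turn":[0,0,0,0,0]}'
python3 -m inch '{"hand":[0.2,0.2,0.2,0.2],"delta_pos":[[0.5,0,0],[0.5,0,0],[0.5,0,0],[0,0,0]],"turn":[0,0,0,0]}'
```

```text
t: 21.6
eef_pos: [512.2, -166.2, 121.0]
tcp_rot: [3.141, -0.0, -0.024]
ft_force: [-0.7, 0.6, -1.3]
opening: 0.44
t: 22.0
eef_pos: [527.2, -166.5, 121.0]
tcp_rot: [3.141, -0.001, -0.024]
ft_force: [-0.1, 0.5, -0.4]
opening: 0.438
```

```bash
python3 -m inch '{"hand":[0.2,0.2,0.2],"delta_pos":[[0.5,0,0],[0.4,0,0.06],[0,0,0]],"turn":[0,0,0]}'
python3 - <<'E'
from h import *
im,d=viewer.read_camera("wrist"); cv2.imwrite("pics/p.png",im)
E
```

```text
t: 22.3
eef_pos: [536.0, -166.7, 120.4]
tcp_rot: [3.141, -0.0, -0.024]
ft_force: [-1.2, 0.3, -0.2]
opening: 0.437
```

View pics/p.png

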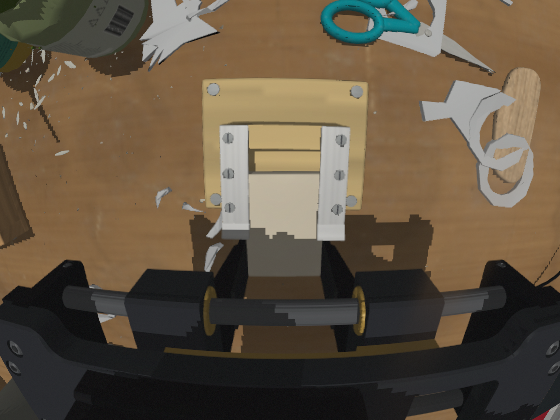

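```bash
python3 -m inch '{"hand":[0.2,0.2,0.6,0.6,0.6,0.6,0.6,0.6,0.6],"delta_pos":[[0.2,0,0],[0,0,0],[0,0,0],[0,0,0],[0,0,0],[-2,0,0],[-2.5,0,0],[-1,0,0],[0,0,0]],"turn":[0,0,0,0,0,0,0,0,0]}'
python3 -m inch '{"hand":[0,0,0,0,0],"delta_pos":[[0,0,0],[0,0,0],[0,0,0],[0,0,0],[0,0,0]],"turn":[0,0,0,0,0]}'
python3 - <<'E'
from h import *
c=viewer.get_calibration("wrist");im,d=viewer.read_camera("wrist"); cv2.imwrite("pics/q.png",im[60:320,130:430].repeat(2,0).repeat(2,1)); np.save("qT.npy",c["T"])
E
```

```text
t: 23.25
eef_pos: [482.0, -165.5, 120.6]
tcp_rot: [-3.142, 0.0, -0.025]
ft_force: [-0.4, -0.0, -0.0]
opening: 0.601
t: 23.75
eef_pos: [482.8, -165.4, 120.4]
tcp_rot: [3.141, -0.0, -0.024]
ft_force: [0.5, -0.1, -0.2]
opening: 0.236
```

View pics/q.png

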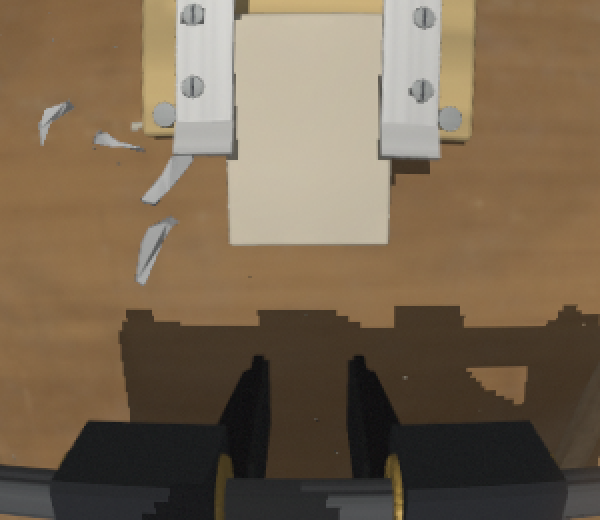

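The tile is under both lips and straight; its tail edge is at crop (230..388, 243). I'll close the fingers and push on the tail end.

```bash
python3 -m inch '{"hand":[0,0,0,0,0,0,0],"delta_pos":[[0,0,0],[0,0,0],[0,0,0],[1.5,0,0],[1.5,0,0],[0.3,0,0],[0,0,0]],"turn":[0,0,0,0,0,0,0]}'
python3 -m inch '{"hand":[0,0,0],"delta_pos":[[0.3,0,0],[0.3,0,0],[0,0,0]],"turn":[0,0,0]}'
python3 -m inch '{"hand":[0,0,0],"delta_pos":[[0.2,0,0],[0.1,0,0],[0,0,0]],"turn":[0,0,0]}'
```

```text
t: 24.5
eef_pos: [515.4, -166.1, 120.3]
tcp_rot: [-3.142, 0.0, -0.024]
ft_force: [-0.8, 0.7, -0.3]
opening: 0.009
t: 24.8
eef_pos: [521.6, -166.4, 120.5]
tcp_rot: [3.141, -0.0, -0.024]
ft_force: [-0.4, 0.9, -0.3]
opening: 0.004
t: 25.1
eef_pos: [524.7, -166.4, 120.4]
tcp_rot: [3.141, -0.0, -0.024]
ft_force: [0.8, 0.4, 0.0]
opening: 0.006
```

```bash
python3 -m inch '{"hand":[0,0,0],"delta_pos":[[0.15,0,0],[0.15,0,0],[0,0,0]],"turn":[0,0,0]}'
python3 -m inch '{"hand":[0,0,0],"delta_pos":[[0.1,0,0],[0.1,0,0],[0,0,0]],"turn":[0,0,0]}'
```

```text
t: 25.4
eef_pos: [527.3, -166.3, 120.3]
tcp_rot: [-3.141, 0.001, -0.024]
ft_force: [-2.9, 0.3, 1.5]
opening: 0.009
t: 25.7
eef_pos: [527.8, -166.1, 120.3]
tcp_rot: [-3.14, 0.005, -0.024]
ft_force: [-11.7, -0.8, 6.7]
opening: 0.003
```

Contact rose to 12 N at TCP x = 527.8, which is the predicted stop. I'll back off and check.

```bash
python3 -m inch '{"hand":[0,0,0,0],"delta_pos":[[-0.5,0,0],[-2,0,0],[-2.5,0,-3],[0,0,0]],"turn":[0,0,0,0]}'
python3 - <<'E'
from h import *
s=env.state(); print(s["eef_pos"],s["ft_force"])
c=viewer.get_calibration("wrist");im,d=viewer.read_camera("wrist"); cv2.imwrite("pics/r.png",cv2.resize(im[70:270,180:390],None,fx=2.9,fy=2.9,interpolation=cv2.INTER_CUBIC)); np.save("rT.npy",c["T"])
im,_=viewer.read_camera("top"); cv2.imwrite("pics/r_top.png",im)
E
```

```text
t: 26.1
eef_pos: [478.4, -165.4, 152.5]
tcp_rot: [3.141, -0.002, -0.025]
ft_force: [0.9, 0.5, -0.5]
opening: 0.005
[ 478.38523246 -165.37681255  152.50932927] [ 0.94327307  0.47694825 -0.54292615]
```

View pics/r.png

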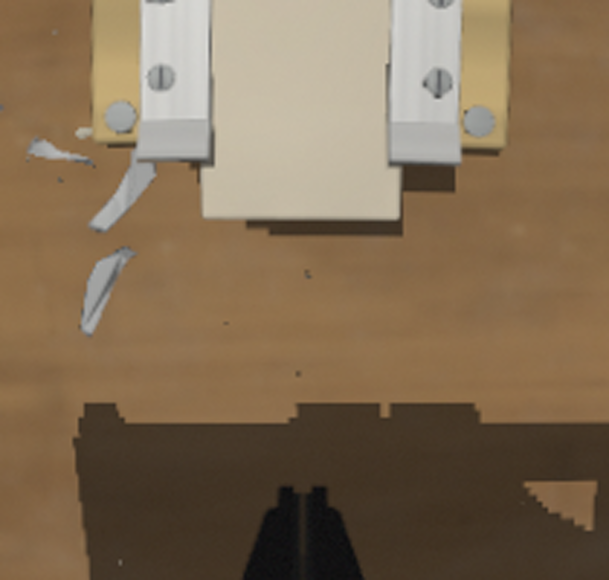

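View pics/r_top.png

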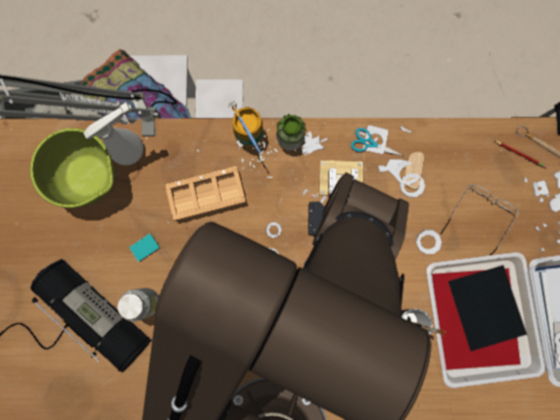

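```bash
python3 -m inch '{"hand":[0,0,0,0,0],"delta_pos":[[0,0,-2],[1,0,-2],[3,0,0],[2,0,0],[0,0,0]],"turn":[0,0,0,0,0]}'
python3 - <<'E'
from h import *
s=env.state(); print(s["eef_pos"],s["ft_force"])
c=viewer.get_calibration("wrist");im,d=viewer.read_camera("wrist"); cv2.imwrite("pics/s.png",cv2.resize(im[100:280,190:390],None,fx=3,fy=3,interpolation=cv2.INTER_CUBIC)); np.save("sT.npy",c["T"])
for l in ["tile_center","home"]: print(l,[(r["centre"],round(r["p"],2)) for r in search_frame("wrist",l)][:3])
c["T"]=np.load("rT.npy"); g=lambda p:((p[0]+.5)/2.9-.5+180,(p[1]+.5)/2.9-.5+70)
print([onplane(c,g(p),48,True).round(1) for p in [(203,217),(400,219)]])
print([onplane(c,g(p),57,True).round(1) for p in [(137,158),(461,162)]])
E
```

```text
t: 26.7
eef_pos: [542.1, -166.9, 189.7]
tcp_rot: [3.141, -0.002, -0.023]
ft_force: [0.3, -0.4, 0.3]
opening: 0.006
[ 542.0517704  -166.87567493  189.68335494] [ 0.27301574 -0.36886375  0.28671242]
tile_center [([284.8, 184.0], 0.66)]
home [([282.2, 137.1], 0.86)]
[array([ 539.1, -146.5,   48. ]), array([ 537.7, -187.8,   48. ])]
[array([ 552.6, -134.6,   57. ]), array([ 550.2, -199.3,   57. ])]
```

View pics/s.png

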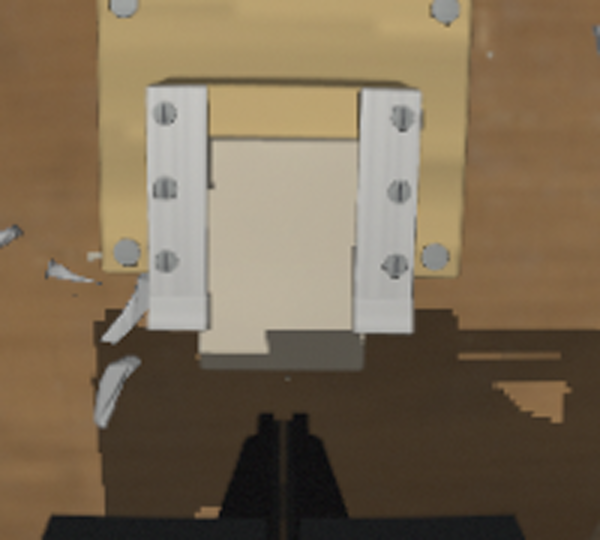

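The tile's far edge lies along the stop at crop (210..357, 138), and its tail overhangs about 13 mm, against 13.5 nominal. The robot is clear, so I'll hand in.

```bash
python3 -c "
from cell import ticket,env
print(env.state()['t'],env.state()['ft_force'],ticket.job_done())"
```

```text
the job is handed in; nothing more can be done
26.85 [-0.93630563  0.42330591 -0.39754731] None
```

The bisque tile is in the decorating holder, same face up, under both aluminium lips and home against the stop; I handed the job in at 26.9 s.

- **Rocking:** Two presses with the pads lengthwise let the tile sink back flat, the second reaching 18.5 N against the suggested 10 N. A quarter turn of the hand put the narrow side of the fingertips along the ramp, and the third press rocked it over.
- **Moving:** I took the tile out by its raised end and laid it level on free bench in front of the holder. I then re-gripped it by the tail, slid it under the lips, let go, and pushed the tail with closed fingers until the force rose to about 12 N.
- **Last checks:** The camera shows the tile straight between the lips with its far edge at the stop. The tail measured about 13 mm out, against 13.5 mm nominal, which is within the 2 mm calibration error. The fingers were clear of it at hand-in.
- **Bystanders:** I never moved the arm near the egg cup, loop tool or wooden rib. In the last top view the arm hides the egg cup and loop tool, so I did not re-check those two by camera at the end.

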